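# Sweep plaster offcuts into the catch tray

## Robot

A 7-joint arm with a two-finger parallel gripper is mounted at the origin on the work surface. World frame = base frame: x ahead of the robot, y to its left, z up, the work surface at z = 0. Lengths are in m, angles in rad, forces in N, time in s.
With the tool pointing down it reaches from about 0.425 to 0.95 m from the base axis. Payload 4.7 kg.
Tool frame: the origin (TCP) lies between the finger pads; the fingertips stand 25 mm ahead of it and the grasp point (between the pads) lies 6 mm ahead of it; z points along the fingers, y is the line along which they close (so a half turn about z gives the same grasp; the last joint's range is limited). The gripper opens to 85 mm and grips with 20 to 120 N. Pads are 22 mm wide; open, the fingers measure 114 mm over their backs; the gripper's body (76 mm by 85 mm) begins 54 mm behind the grasp point. The pads swing forward as they close: fully open they stand 13 mm farther back than shut.
Start: joints at [1.109, 0.469, -0.049, 1.532, 0.024, 1.141, -0.082], TCP at [0.283, -0.613, 0.256] pointing down, gripper open.
Joint ranges: [-2.59, 2.59], [-0.33, 1.99], [-1.39, 1.29], [0.1, 2.45], [-1.04, 4.18], [0.21, 1.99], [-2.66, 2.66]. Speed limits (rad/s): [2.57, 2.57, 3.14, 3.14, 3.14, 3.14, 3.14].

## Interface

Orientations are given as a 3x3 rotation matrix whose columns are the frame's x, y, z axes.
In Python, from rig import * gives the robot as it stands. Calls block until the motion is done:
- movep(position, orientation): joint-space move of the TCP to a pose.
- move_l(position, attitude=None, feed=0.15, until_force=None): straight line of the TCP; attitude=None keeps the orientation; feed is the mean speed in m/s. With until_force (N) it stops when the force on the tool has changed by that much, and returns True; else False.
- move_joints(angles): joint-space move.
- command_gripper(opening, newtons=None): finger opening in m; newtons is the grip in N (None keeps the last); returns when the fingers have stopped.
- sleep(seconds).
- inverse_kinematics(position, orientation): joint angles nearest the present ones, or None.
- sense(): the state.
- camera(name): name is "scene" or "top" or "wrist"; returns (picture, depth): 480x640x3 uint8, red, green, blue; 480x640 float32, m along the optical axis (not along the pixel's ray), 0 where there is no reading.
- camera_params(name): a dict with "K" (3x3 intrinsics, pixels), "position" and "rotation" of the camera in the world; the wrist camera has in their place "tool_from_camera" (4x4, takes a point from camera to tool coordinates, whose origin is the TCP and whose axes are the flange's). Camera axes: x right, y down, z forward; pixel columns grow to the right and rows downward; lengths in m; the calibration is good to about 2 mm. A picture is of the moment at which its call begins: read the wrist's pose just before it. camera_params takes no time and is no camera call.
A pose or a line that the arm cannot do raises Unreachable and nothing moves.
- finish_job(): hands the job in; it is judged then, once.
The state is a dict: "time_s": time; "joint_pos": joint angles; "qd": joint speeds; "joint_efforts": joint torques, N m; "position": TCP position; "tcp_rot": TCP orientation; "wrist_force": force on the tool from outside, world axes, zero at the start; "ft_torque": the same for the moment, N m; "finger_gap": finger opening in m; "gripper_force": force on a finger pad.
Only numpy, scipy, OpenCV 4.12 (cv2) and the standard library are available. Lean on these libraries where they do the work, as an engineer would, in place of code of your own. Each camera call takes 0.05 s, during which the arm holds its last target. There are 200 camera calls.

## Task

Clear the trimming board: pick up the hand scraper by its grip and sweep all six plaster offcuts over the board's open edge into the steel catch tray, touching them only with the scraper, never with the gripper. Then leave the scraper standing upright on the cleared board, and do not displace the jaw model, the bottle or the mixing bowl.

Things in the scene. Friction and masses are not known exactly. Their poses are not given: they have to be found in the camera images.
- station: Fixed trimming station. Flat grey board 230 (x) by 270 mm (y -135 to +135), top 45 mm above the bench, with 12 mm high ledges round its +x, -x and +y sides, outside that area. The -y side is an open edge without ledge, with the catch tray below it. Origin: under the board's middle, at bench level, z up. -y points over the open edge: the robot's right, turned by up to 13 degrees.
- tray_mid (a point): Middle of the steel catch tray's floor; axes as the station's, 192.5 mm to -y of its origin. Inside it is 230 mm (x) by 115 mm (y). The floor is 40 mm below the board's top; the board's end face is the near wall; the other three walls, 8 mm thick, rise 75 mm above the bench (30 mm above the board).
- scraper: Hand scraper, about 0.2 kg, standing on its flat sole (130 by 45 mm, 6 mm thick) on the bench left of the station. Origin: on the sole's underside, below the grip's middle; z up; sole from y = -20 to +25 mm. Its blade is on the -y side, which starts towards the robot's right, up to 23 degrees off.
- scraper_grip (a point): Point in the scraper's upright black grip, on its middle, 66 mm above the sole's underside. The grip is 70 mm long (scraper x), 24 mm thick (scraper y) and its top is 88 mm above the underside; pinch it across the thickness, fingertips above the blade's top (34 mm).
- scraper_blade (a point): Middle of the lower edge of the scraper's sweeping face, 25 mm to -y of its origin. The steel blade is 130 mm wide (x), 34 mm high; at both ends 5 mm thick, 28 mm high cheeks reach 20 mm farther forward (-y), within the 130 mm.
- offcut0: Loose plaster offcut, 26 x 20 x 18, a plain block (mm), 13 to 20 g nominal. Origin: its middle. Starts lying on the board.
- offcut1: Loose plaster offcut, 22 x 22 x 22, a cube-like block (mm), 13 to 20 g nominal. Origin: its middle. Starts lying on the board.
- offcut2: Loose plaster offcut, 28 x 18 x 20, a plain block (mm), 13 to 20 g nominal. Origin: its middle. Starts lying on the board.
- offcut3: Loose plaster offcut, about 25 x 18 x 18, a block with one pointed end (+x) (mm), 13 to 20 g nominal. Origin: its middle. Starts lying on the board.
- offcut4: Loose plaster offcut, 24 x 18 x 16, a plain block (mm), 13 to 20 g nominal. Origin: its middle. Starts lying on the board.
- offcut5: Loose plaster offcut, about 26 x 17 x 24, a block with one pointed end (+x) (mm), 13 to 20 g nominal. Origin: its middle. Starts lying on the board.
- jaw_model: Bystander: plaster cast of a lower jaw with teeth, about 65 x 56 mm, 27 mm high, standing on the bench to the robot's left, near the scraper. Origin: middle of its underside.
- bottle: Bystander: bottle, 56 mm diameter, 130 mm high, on the bench to the right of the tray. Origin: middle of its underside.
- mixing_bowl: Bystander: dark rubber mixing bowl, 90 mm diameter, 50 mm high, on the bench to the right of the tray. Origin: middle of its underside.

How it is judged:
By the outcome, as a careful person would: the job done as asked, in the order asked, and still so for the second after the job is handed in, with the robot touching nothing.
It also fails if it takes over 54 s, if anything falls off the work surface, if the arm or the gripper's body presses on something with over 40 N, if the wrist force passes 120 N, or if a joint passes its speed limit or range.

## Working session

There is one attempt and no reset: what is moved stays moved. The work goes in short steps, each a Python script; the robot and the scene stay as the last script left them, time stands still between calls to the robot, and variables do not carry over. Pictures are saved under pics/ and viewed, at most 10 in all, crops included, and the job is handed in when it is done.

```bash
ls; mkdir -p pics
python3 - <<'E'
from rig import *
import cv2,numpy as np
for n in ("top","scene"):
    p,d=camera(n); cv2.imwrite(f"pics/{n}0.png",p[:,:,::-1]); np.savez(f"{n}0.npz",p=p,d=d); print(n,camera_params(n),(d>0).mean())
print(sense())
E
```

```text
pics
top {'K': array([[532.73881382,   0.        , 314.64407873],
       [  0.        , 532.73881382, 232.70786589],
       [  0.        ,   0.        ,   1.        ]]), 'position': array([ 0.37910668, -0.05260066,  1.3448327 ]), 'rotation': array([[-0.01725336, -0.99418218,  0.10632077],
       [-0.9998407 ,  0.01666919, -0.00638066],
       [ 0.00457125, -0.10641392, -0.99431141]])} 0.9960123697916666
scene {'K': array([[478.81730744,   0.        , 320.20750602],
       [  0.        , 478.81730744, 241.21469198],
       [  0.        ,   0.        ,   1.        ]]), 'position': array([ 1.31374769, -0.26799455,  0.59978049]), 'rotation': array([[ 0.2499276 ,  0.52527806, -0.81339975],
       [ 0.96819382, -0.12542241,  0.21649468],
       [ 0.01170135, -0.84163661, -0.53991749]])} 0.9961263020833333
{'time_s': 0.1, 'joint_pos': array([ 1.10910498,  0.46935549, -0.04856988,  1.5335481 ,  0.02409484,
        1.1410189 , -0.08233782]), 'qd': array([ 0.00135936, -0.00244181,  0.00117609, -0.00204459, -0.00074029,
        0.00012673,  0.00132492]), 'joint_efforts': array([ 7.03060559e-04, -5.11515284e+01, -4.68364614e-02, -2.38392305e+01,
        1.08147811e-02,  4.37219191e-03,  2.61933600e-06]), 'position': array([ 0.28290249, -0.61233321,  0.25538099]), 'tcp_rot': array([[ 9.07812771e-01,  4.19374945e-01, -7.92342690e-04],
       [ 4.19375688e-01, -9.07811443e-01,  1.55427440e-03],
       [-6.74740187e-05, -1.74327941e-03, -9.99998478e-01]]), 'wrist_force': array([-0.28843433,  0.8279957 , -0.01147654]), 'ft_torque': array([-0.00218616,  0.05016509,  0.01655784]), 'gripper_force': 0.0, 'finger_gap': 0.08530328429156846}
```

View pics/top0.png

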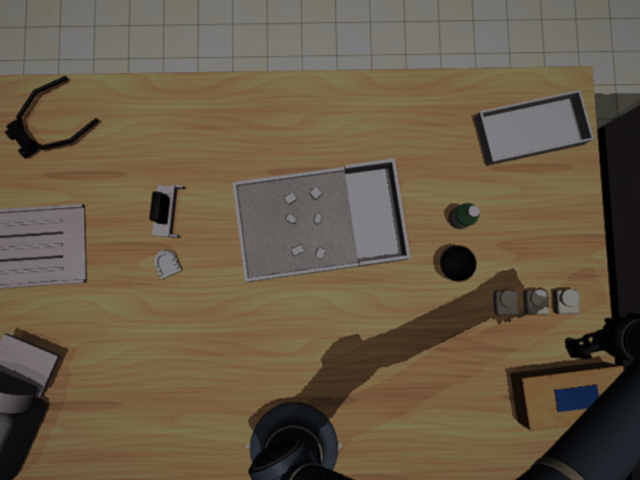

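View pics/scene0.png

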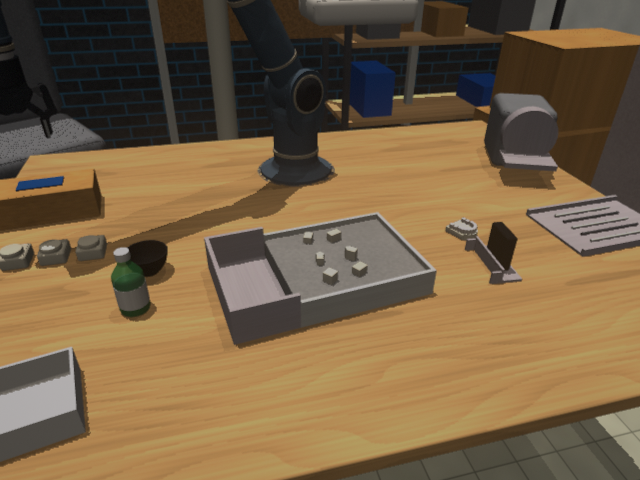

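The top view shows the scraper (grip near (160,207), blade near (176,210)), the jaw at (167,263), the board spanning about (238–352, 170–280) with the offcuts at (291–320, 193–253), and the tray at (350–405). The bottle is at (465,215) and the bowl at (458,263). The scene view agrees, with the tray wall on the bottle side.

```bash
cat > h.py <<'E'
import numpy as np, cv2
def rays(P,uv):
    K=P["K"]; uv=np.atleast_2d(uv).astype(float)
    return np.c_[(uv[:,0]-K[0,2])/K[0,0],(uv[:,1]-K[1,2])/K[1,1],np.ones(len(uv))]@P["rotation"].T
def onplane(P,uv,z):
    r=rays(P,uv); return P["position"]+r*((z-P["position"][2])/r[:,2])[:,None]
def cloud(P,d):
    v,u=np.mgrid[:d.shape[0],:d.shape[1]]
    r=rays(P,np.c_[u.ravel(),v.ravel()])
    return (P["position"]+r*d.ravel()[:,None]).reshape(*d.shape,3)
def comps(mask,amin=15):
    n,l,s,c=cv2.connectedComponentsWithStats(mask.astype(np.uint8))
    return [(l==i) for i in range(1,n) if s[i,4]>=amin]
def rect(pts):
    (c,s,a)=cv2.minAreaRect((pts[:,:2]*1000).astype(np.float32)); return np.round(c,1),np.round(s,1),round(a,1)
E
python3 - <<'E'
from rig import camera_params
from h import *
for n in("top","scene"):
    P=camera_params(n); f=np.load(n+"0.npz"); C=cloud(P,f["d"]); p=f["p"].astype(int); ok=f["d"]>0
    x,y,z=C[...,0],C[...,1],C[...,2]
    roi=ok&(x>.3)&(x<.85)&(y>-.5)&(y<.5)
    print(n,"bench z",np.median(z[roi&(abs(z)<.02)]))
    b=roi&(z>.035)&(z<.085)&(y<.25)&(y>-.32)
    for m in comps(b,300): print("station",m.sum(),rect(C[m]))
    bd=roi&(abs(z-.045)<.005)&(y<.25)&(y>-.32)
    for m in comps(bd,300): print("board",m.sum(),rect(C[m]),np.median(z[m]))
    oc=roi&(z>.056)&(z<.08)&(y<.15)&(y>-.14)&(x>.4)&(x<.66)
    for m in comps(oc,6): print(" off",m.sum(),C[m].mean(0).round(4),z[m].max().round(3))
    s=roi&(z>.012)&(z<.12)&(y>.22)&(y<.45)
    for m in comps(s,30):
        print("left",m.sum(),rect(C[m]),z[m].max().round(3))
        g=m&(p.max(-1)<45)&(z>.04); 
        if g.sum()>10: print("  grip",g.sum(),rect(C[g]),C[g].mean(0).round(4))
        t=m&(z>.075)
        if t.sum()>10: print("  top",t.sum(),rect(C[t]),C[t].mean(0).round(4))
E
python3 - <<'E'
import cv2
im=cv2.imread("pics/top0.png");a=cv2.resize(im[175:285,140:250],None,fx=5,fy=5,interpolation=2)
cv2.imwrite("pics/crop0.png",a)
E
```

```text
top bench z -0.00017152063829029007
station 12489 (array([549.4, -74.1]), array([247.2, 402.8]), 7.0)
board 9148 (array([543.9, -21.1]), array([231.7, 280.1]), 7.0) 0.04469264353874425
 off 12 [0.6563 0.0144 0.0587] 0.062
 off 46 [0.6532 0.0521 0.0582] 0.063
 off 42 [0.6457 0.1075 0.0579] 0.062
 off 31 [0.6258 0.1339 0.0581] 0.062
 off 87 [ 0.614  -0.0642  0.0657] 0.073
 off 87 [ 0.6034 -0.0018  0.062 ] 0.069
 off 52 [0.5758 0.1273 0.0581] 0.063
 off 65 [ 0.5516 -0.0035  0.0673] 0.074
 off 54 [ 0.5516 -0.068   0.0627] 0.068
 off 19 [0.5349 0.1221 0.0589] 0.063
 off 6 [0.5186 0.1203 0.0582] 0.06
 off 24 [0.4991 0.117  0.0584] 0.063
 off 86 [ 0.4758 -0.0175  0.0644] 0.071
 off 13 [0.4776 0.1148 0.0581] 0.061
 off 69 [ 0.4682 -0.0728  0.0606] 0.067
 off 16 [0.4529 0.1118 0.0578] 0.06
 off 18 [0.4307 0.1095 0.0578] 0.06
 off 28 [ 0.4351 -0.1209  0.0584] 0.061
 off 26 [ 0.4291 -0.0714  0.0581] 0.063
 off 28 [ 0.4239 -0.0325  0.0578] 0.06
 off 32 [ 0.4202 -0.0014  0.0575] 0.062
 off 21 [0.4171 0.0254 0.0585] 0.062
 off 56 [0.4104 0.074  0.0586] 0.065
left 817 (array([584.3, 303.3]), array(
[... 723 characters left out ...]
.059
 off 6 [ 0.4357 -0.0972  0.0567] 0.059
 off 105 [ 0.4816 -0.0168  0.0623] 0.066
 off 64 [ 0.4728 -0.0713  0.0599] 0.063
 off 111 [ 0.557  -0.0024  0.0647] 0.071
 off 66 [ 0.5558 -0.0662  0.0613] 0.065
 off 119 [ 0.6082 -0.0011  0.0612] 0.065
 off 128 [0.6501 0.0937 0.0569] 0.059
 off 140 [ 0.6203 -0.0634  0.0638] 0.069
 off 9 [0.6573 0.0191 0.0568] 0.058
 off 6 [0.6562 0.0308 0.0571] 0.058
left 387 (array([456.7, 312.8]), array([65.5, 58.6]), 24.3) 0.028
left 1423 (array([586.4, 304.9]), array([ 58.8, 134.5]), 83.7) 0.09
  grip 649 (array([591. , 317.9]), array([22.4, 69. ]), 86.4) [0.5981 0.3131 0.0689]
  top 320 (array([588.8, 320. ]), array([24.8, 71.8]), 84.4) [0.5943 0.3169 0.0845]
```

View pics/crop0.png

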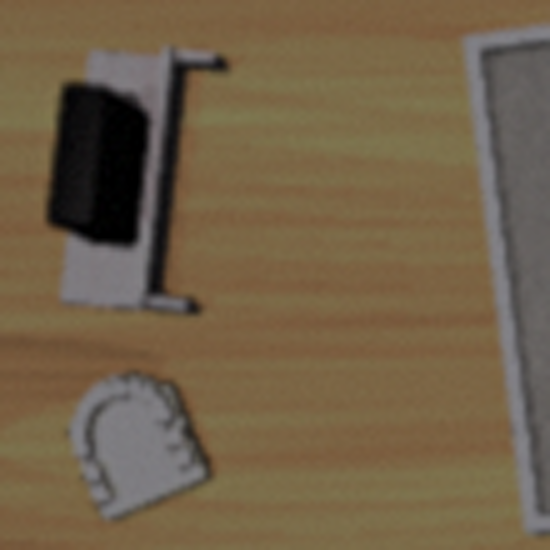

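The crop shows the scraper with its cheeks towards −y (yaw about −6°) and the jaw well clear of the grip. Next I grasp the scraper.

```bash
cat >> h.py <<'E'
def tool(yaw):  # tool pointing down, tool y along scraper -y (scraper x = tool x)
    c,s=np.cos(yaw),np.sin(yaw); return np.array([[c,s,0],[s,-c,0],[0,0,-1.]])
SY=np.radians(7.0); S0=np.array([.5425,-.0154])
def stn(lx,ly,z):
    c,s=np.cos(SY),np.sin(SY); return np.array([S0[0]+c*lx-s*ly,S0[1]+s*lx+c*ly,z])
E
python3 - <<'E'
from rig import *
from h import *
R=tool(np.radians(-6)); g=np.array([.5865,.3192,.072])
for T in (R,R@np.diag([-1,-1,1.])):
    print(inverse_kinematics(g+[0,0,.15],T))
movep(g+[0,0,.15],R)
print(sense()["position"],sense()["time_s"])
print(move_l(g,feed=.12,until_force=8))
command_gripper(0.0,80)
s=sense(); print(s["finger_gap"],s["gripper_force"],s["position"],s["wrist_force"],s["time_s"])
move_l(g+[0,0,.1],feed=.12)
s=sense(); print(s["finger_gap"],s["gripper_force"],s["wrist_force"],s["time_s"])
p,d=camera("scene"); cv2.imwrite("pics/s1.png",p[:,:,::-1])
p,d=camera("top"); cv2.imwrite("pics/t1.png",p[:,:,::-1])
E
```

```text
[-0.07097212  0.59380368 -0.74025136  1.55889059  0.42507099  1.15579123
 -2.57508734]
[ 0.15356346  0.80227355 -1.21272962  1.5459956   0.76519788  1.33393982
  0.32105133]
[0.58707569 0.31828367 0.22190581] 3.5167
False
0.022975787582748035 78.62223744392395 [0.58668527 0.31928873 0.07225761] [0.56467328 0.77994835 1.80659116] 5.5083
0.023301028670863106 78.27468752861023 [-0.30099419  0.24976864 -2.80054024] 6.4917
```

View pics/s1.png

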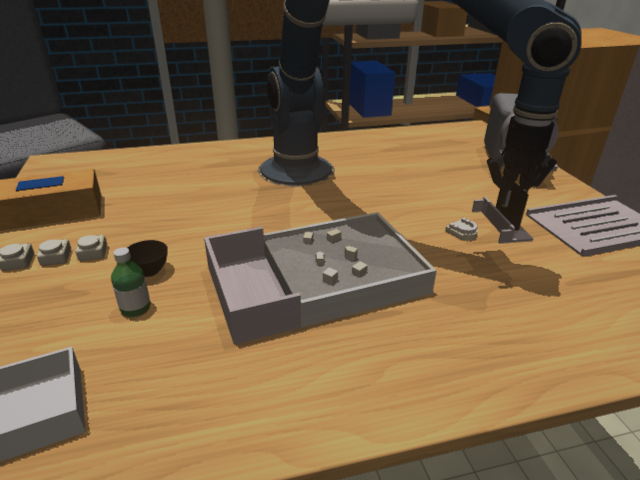

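The scraper hangs level in the gripper at about (505,222), clear of the jaw at (463,228). Next I check the sweep path's joint margins (joint 7 is near its limit), then carry it over.

Run:
```python
from rig import *
from h import *
R=tool(SY); print(sense()["joint_pos"].round(2))
for lx in(.04,-.048):
    for ly in(.085,-.03,-.148):
        for z in (.118,.2): q=inverse_kinematics(stn(lx,ly,z),R); print(lx,ly,z,None if q is None else q.round(2))
for ly in(.085,-.148): q=inverse_kinematics(stn(.04,ly,.118),R@np.diag([-1,-1,1])); print(None if q is None else q.round(2))
```

```text
[-0.13  0.62 -0.64  1.61  0.41  1.05 -2.56]
0.04 0.085 0.118 [ 0.31  0.56 -0.68  1.87  0.46  0.87 -2.05]
0.04 0.085 0.2 [ 0.35  0.47 -0.74  1.8   0.36  1.01 -1.98]
0.04 -0.03 0.118 [ 0.49  0.58 -0.67  1.85  0.46  0.88 -1.85]
0.04 -0.03 0.2 [ 0.54  0.48 -0.73  1.78  0.37  1.02 -1.78]
0.04 -0.148 0.118 [ 0.66  0.62 -0.66  1.77  0.47  0.92 -1.65]
0.04 -0.148 0.2 [ 0.69  0.53 -0.7   1.7   0.39  1.06 -1.59]
-0.048 0.085 0.118 [ 0.37  0.45 -0.72  2.07  0.42  0.77 -2.06]
-0.048 0.085 0.2 [ 0.44  0.33 -0.79  1.99  0.29  0.93 -1.94]
-0.048 -0.03 0.118 [ 0.58  0.46 -0.71  2.04  0.42  0.78 -1.83]
-0.048 -0.03 0.2 [ 0.64  0.34 -0.76  1.97  0.29  0.94 -1.71]
-0.048 -0.148 0.118 [ 0.76  0.51 -0.68  1.96  0.43  0.82 -1.6 ]
-0.048 -0.148 0.2 [ 0.8   0.4  -0.71  1.89  0.31  0.97 -1.5 ]
[ 0.6   0.8  -1.18  1.86  0.84  1.09  0.77]
[ 0.94  0.87 -1.18  1.75  0.88  1.16  1.18]
```

Run:
```python
from rig import *
from h import *
R=tool(SY)
move_l(stn(.04,.085,.18),R,feed=.2)
move_l(stn(.04,.085,.125),feed=.1)
hit=move_l(stn(.04,.085,.112),feed=.02,until_force=5)
s=sense(); z=s["position"][2]; print(hit,z,s["wrist_force"])
z=z+.0015
move_l(stn(.04,.085,z),feed=.05)
move_l(stn(.04,-.148,z),feed=.1)
s=sense(); print(s["position"],s["wrist_force"],s["finger_gap"],s["time_s"])
move_l(stn(.04,-.148,.19),feed=.15)
move_l(stn(-.048,.085,.19),feed=.25)
s=sense(); print(s["time_s"]); open("z.txt","w").write(str(z))
p,d=camera("scene"); cv2.imwrite("pics/s2.png",p[:,:,::-1])
```

```text
True 0.11718426106742423 [0.21099916 0.27680014 3.51697978]
[ 0.60028023 -0.15687934  0.11875357] [ 0.31348619 -0.32513883 -1.79027868] 0.023141897264343767 11.875
13.65
```

View pics/s2.png

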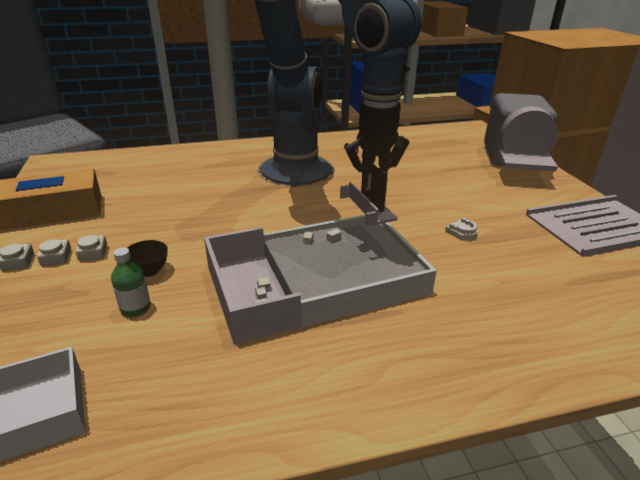

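Lane 1 is clear. Two offcuts are visible in the tray at (262,287), and the other two are probably hidden by the far wall. Two remain on the board at (308,238) and (333,236), both in lane 2.

Run:
```python
from rig import *
from h import *
z=float(open("z.txt").read())
move_l(stn(-.048,.085,z+.006),feed=.12)
move_l(stn(-.048,.085,z),feed=.04)
move_l(stn(-.048,-.148,z),feed=.1)
move_l(stn(-.048,-.148,.19),feed=.15)
move_l(stn(0,.06,.19),feed=.25)
s=sense(); print(s["time_s"],s["finger_gap"])
p,d=camera("scene"); p2,_=camera("top")
cv2.imwrite("pics/c3.png",np.vstack([cv2.resize(p[190:350,190:450],(650,400)),cv2.resize(p2[150:290,225:480],(364,200),interpolation=2)[:,:364].repeat(1,0) if 0 else cv2.copyMakeBorder(cv2.resize(p2[150:290,225:480],(364,200)),0,0,0,286,0)])[:,:,::-1])
```

```text
18.8 0.023471973190308637
```

View pics/c3.png

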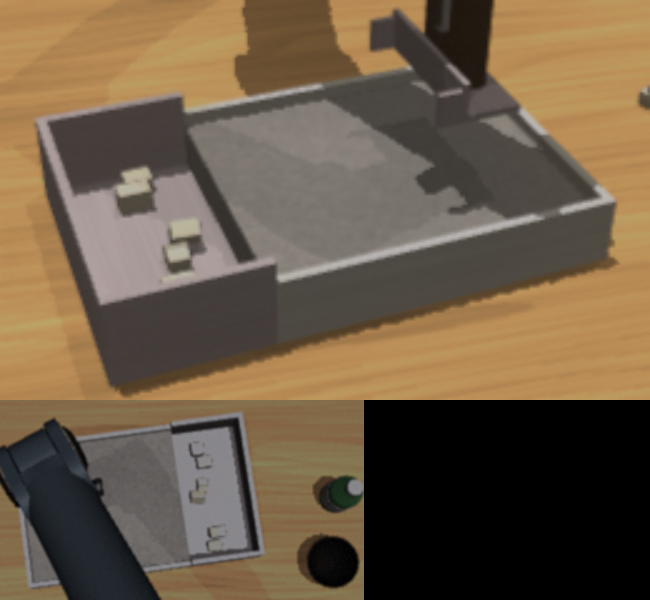

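The top inset shows all six offcuts in the tray, in pairs near (200,455), (198,490) and (216,538), and the board is clear. Now I set the scraper down, release it and retreat.

Run:
```python
from rig import *
from h import *
z=float(open("z.txt").read())
move_l(stn(0,.03,z+.006),feed=.12)
print(move_l(stn(0,.03,z-.005),feed=.02,until_force=4), sense()["position"][2])
command_gripper(.085)
print(sense()["finger_gap"])
move_l(stn(0,.03,z+.12),feed=.1)
movep(stn(-.05,.33,.3),tool(SY))
sleep(.5); print(sense()["time_s"])
p,d=camera("scene"); p2,d2=camera("top"); C=cloud(camera_params("top"),d2)
x,y,Z=C[...,0],C[...,1],C[...,2]
for m in comps((Z>.1)&(Z<.15)&(x>.4)&(x<.7)&(abs(y)<.13)): print("grip top",m.sum(),rect(C[m]),np.median(Z[m]),stn(0,.03,0))
cv2.imwrite("pics/c4.png",np.vstack([p[170:350,100:500],p2[150:290,140:540]])[:,:,::-1])
```

```text
True 0.11717534795313476
0.0849035587928998
23.775
grip top 334 (array([538.2,  13.9]), array([70. , 24.1]), 7.2) 0.13168704004753795 [0.53884392 0.01437638 0.        ]
```

View pics/c4.png

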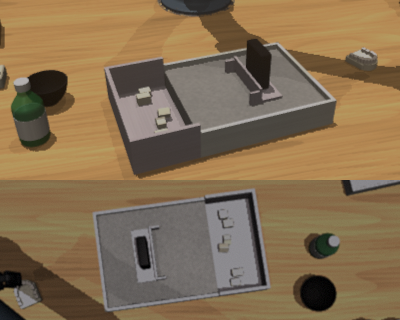

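The scraper stands upright on the cleared board (top inset, about (143,252)), all six offcuts are in the tray, and the bystanders have not moved.

```bash
python3 -c "
from rig import *
print(finish_job())"
```

```text
the job is handed in; nothing more can be done
None
```

I swept all six offcuts into the catch tray, left the scraper standing upright on the cleared board and the bystanders where they stood, and handed the job in at about 24 s of robot time; no verdict came back.

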